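# Stand the washed plate up against the draining stand

### The job

The washed clay plate has been left lying flat on the draining stand, with its front edge, the one away from the backstop, hanging out over the shelf. Slide it back, still flat, until its back edge meets the foot of the sloped backstop; then raise the overhanging edge to tip it up, keeping the back edge down on the stand, so that it leans flat against the backstop with its lower edge in the drip groove, and let go. Leave the beaker and the dropper bottle by the stand where they are.

Things in the scene. Friction and masses are not known exactly. Their poses are not given: they have to be found in the camera images.
- stand: Grey steel draining stand, fixed, 130 mm wide (y), turned so that its backstop is at the right seen from the robot. Origin: centre of its underside, on the worktop; x points from its open front to the backstop, z up. Shelf 10 mm thick, top at z = 70 mm, from x = -50 mm (front edge) to x = 34 mm; nothing in front of it.
- drip_groove (a point): Middle of the drip groove's floor, (41, 0, 64) mm in the stand's frame. The groove runs across the stand, 6 mm deep, from the shelf's rear edge (x = 34 mm) to the backstop (x = 50 mm).
- backstop_foot (a point): Point on the backstop's front face at the level of the shelf top, middle of its width: (50, 0, 70) mm in the stand's frame. The backstop is a flat row of slats 112 mm wide that leans back 20 degrees from vertical and reaches up to z = 159 mm.
- plate: Loose plate of unglazed reddish clay, 140 (x) by 100 (y) by 6 (z) mm, about 0.2 kg. Origin: centre of its underside. Starts flat on the shelf, z up, x to the backstop to within 0.1 rad, back edge about 8 to 22 mm short of the backstop. Pushed home it overhangs the shelf's front by 40 mm. It balances near the shelf's front edge: do not press on the overhang. Once leaning, its former upper face rests on the backstop.
- plate_back_edge (a point): Middle of the plate's back end face (towards the backstop), 70 mm from the plate's centre along its +x, at half thickness.
- plate_front_edge (a point): Middle of the plate's front, overhanging end face, 70 mm from the plate's centre along its -x, at half thickness.
- beaker: Clear glass beaker, 56 x 63 x 70 mm, loose, standing on the worktop behind the backstop (+x side of the stand). Origin: centre of its underside. To be left alone.
- dropper: Small brown dropper bottle, 37 mm across and 86 mm tall, loose, standing on the worktop beside the stand, on the robot's side (-y side of the stand). Origin: centre of its underside. To be left alone.
There are look-alikes about, which are no part of the job. Of the things that look like the plate, the smaller one is meant.

How it is judged:
By the outcome, as a careful person would: the job done as asked, in the order asked, and still so for the second after the job is handed in, with the robot touching nothing.
It also fails if it takes over 51 s, if anything falls off the work surface, if the arm or the gripper's body presses on something with over 40 N, if the wrist force passes 120 N, or if a joint passes its speed limit or range.

### The arm

A 7-joint arm with a two-finger parallel gripper is mounted at the origin on a cart in front of the work surface, level with it; the furniture and walls round the work are solid. World frame = base frame: x ahead of the robot, y to its left, z up, the work surface at z = 0. Lengths are in m, angles in degrees, forces in N, time in s.
With the tool pointing down it reaches from about 0.4 to 0.9 m from the base axis. Payload 5.5 kg.
Tool frame: the origin (TCP) lies on the centre line of the jaws, within the pads' length; the fingertips stand 25 mm ahead of it and the grasp point (between the pads) lies 6 mm ahead of it; x points along the fingers, z is the direction in which the jaws open and shut, and the axes are right-handed (so a half turn about x gives the same grasp; the last joint's range is limited). The gripper opens to 85 mm and grips with 20 to 120 N. Pads are 22 mm wide; open, the fingers measure 114 mm over their backs; the gripper's body (76 mm by 85 mm) begins 54 mm behind the grasp point. The pads swing forward as they close: fully open they stand 13 mm farther back than shut.
Start: joints at [-60.436, 28.699, -24.465, 88.831, 12.651, 65.22, -12.049], TCP at [0.163, 0.629, 0.256] pointing down, gripper open.
Joint ranges: [-164.97, 164.97], [-17.58, 116.51], [-87.97, 89.64], [11.32, 138.91], [-80.73, 260.73], [10.89, 115.49], [-147.41, 147.41]. Speed limits (degrees/s): [147.25, 147.25, 180, 180, 180, 180, 180].

### API

Orientations are given as [roll, pitch, yaw] about the fixed x, y, z axes, in that order (R = Rz(yaw) Ry(pitch) Rx(roll)).
In Python, from plant import manip gives the robot as it stands. Calls block until the motion is done:
- manip.move_pose(position, orientation): joint-space move of the TCP to a pose.
- manip.movel(position, rate=0.15, rotation=None, threshold=None): straight line of the TCP; rotation=None keeps the orientation; rate is the mean speed in m/s. With threshold (N) it stops when the force on the tool has changed by that much, and returns True; else False.
- manip.goto_joints(angles): joint-space move.
- manip.command_gripper(opening, grasp_force=None): finger opening in m; grasp_force is the grip in N (None keeps the last); returns when the fingers have stopped.
- manip.wait(seconds).
- manip.ik(position, orientation): joint angles nearest the present ones, or None.
- manip.get_image(name): name is "scene" or "top"; returns a dict with "img" (420x560x3 uint8, red, green, blue), "fov_y" (degrees; the focal length in pixels is half the picture's height over the tangent of half this angle, whatever the lens; pixels are square), "cx", "cy" (the principal point, pixels), "distortion" ([k1, k2, p1, p2, k3] as OpenCV has them; the pictures are not rectified), "position" and "orientation" of the camera in the world. Camera axes: x right, y up, looking along -z (the intrinsics and any distortion apply to the point x, -y, -z); pixel columns grow to the right and rows downward; lengths in m; the calibration is good to about 2 mm. A picture is of the moment at which its call begins. There is no depth.
A pose or a line that the arm cannot do raises manip.IKError and nothing moves.
- manip.job_done(): hands the job in, once; it reports no verdict.
Trained networks look in the newest picture that a camera, given by its name, has taken for a name from the list of things; names that differ only in an ending like _2 or _b are one class to them, and where a whole thing is asked for, a point or a joint stands for the part that bears it (a point fixed in the world has none). Each returns a list of dicts, best first, with "p" (0 to 1); they miss things now and then, are a little off and sometimes report something else, mostly with a low value. They report only what shows in the picture. A call takes as long as a camera call. They do not tell look-alikes from the thing itself.
- manip.masks_of(camera, label): "region" (420x560 bool, what is visible of it) and "uv" ([column, row] in pixels, amid what is visible of it).
Readings, each from a call of its own:
- manip.get_time_s(): time.
- manip.get_q(): joint angles.
- manip.get_joint_vel(): joint speeds.
- manip.get_joint_efforts(): joint torques, N m.
- manip.get_position(): TCP position.
- manip.get_ee_rot(): TCP orientation.
- manip.get_wrist_force(): force on the tool from outside, world axes, zero at the start.
- manip.get_ft_torque(): the same for the moment, N m.
- manip.get_width(): finger opening in m.
Only numpy, scipy, OpenCV 4.12 (cv2) and the standard library are available. Lean on these libraries where they do the work, as an engineer would, in place of code of your own. Each camera call takes 0.05 s, during which the arm holds its last target.

## Working session

There is one attempt and no reset: what is moved stays moved. The work goes in short steps, each a Python script; the robot and the scene stay as the last script left them, time stands still between calls to the robot, and variables do not carry over. Pictures are saved under pics/ and viewed, and the job is handed in when it is done.

```bash
ls; mkdir -p pics
python3 - <<'E'
from plant import manip
import cv2
for n in ("scene","top"):
    d=manip.get_image(n); cv2.imwrite(f"pics/{n}0.png",d["img"][:,:,::-1])
    print({k:v for k,v in d.items() if k!="img"})
    for l in ("plate","stand","beaker","dropper"):
        for m in manip.masks_of(n,l):
            print(n,l,m["p"],m["uv"],m["region"].sum())
print(manip.get_time_s(),manip.get_ee_rot(),manip.get_width())
E
```

```text
pics
{'fov_y': 44.297786719510874, 'cx': 277.1146158079576, 'cy': 209.37975137174448, 'distortion': array([-0.11885921,  0.        ,  0.        ,  0.        ,  0.        ]), 'position': array([-0.02403411, -0.32999751,  0.70501135]), 'orientation': array([ 45.09074686,   0.77014679, -55.97558431])}
scene plate 0.8 [307.1, 203.3] 3280
scene plate 0.66 [201.6, 189.2] 4102
scene stand 0.77 [326.0, 231.9] 3371
scene beaker 0.76 [388.5, 275.1] 1534
scene dropper 0.81 [303.6, 274.2] 683
{'fov_y': 49.27015769652717, 'cx': 280.4193588570184, 'cy': 210.85706180177215, 'distortion': array([-0.09913947,  0.        ,  0.        ,  0.        ,  0.        ]), 'position': array([4.12677577e-01, 4.58326717e-04, 9.23058524e-01]), 'orientation': array([  7.14587422,  -0.15561782, -88.54002907])}
top plate 0.76 [166.2, 212.0] 5568
top plate 0.6 [275.8, 201.4] 3912
top stand 0.77 [324.3, 209.8] 2889
top beaker 0.68 [373.5, 228.1] 844
top dropper 0.85 [309.5, 260.4] 305
0.5 [ 169.61246273   89.99662722 -114.86615737] 0.08538611877543853
```

View pics/scene0.png

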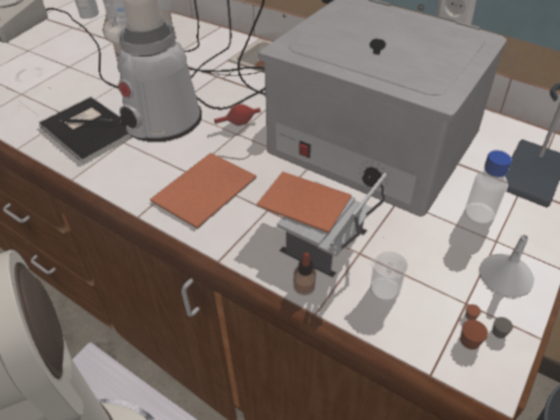

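View pics/top0.png

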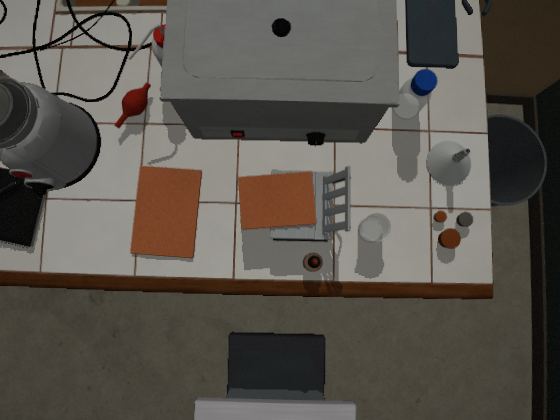

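```bash
cat > h.py <<'E'
import numpy as np, cv2
from scipy.spatial.transform import Rotation as R
def K(d):
    f=d["img"].shape[0]/2/np.tan(np.radians(d["fov_y"]/2)); return np.array([[f,0,d["cx"]],[0,f,d["cy"]],[0,0,1.]])
def ray(d,uv):
    p=cv2.undistortPoints(np.array(uv,float).reshape(-1,1,2),K(d),d["distortion"])[:,0]
    v=np.c_[p[:,0],-p[:,1],-np.ones(len(p))]
    return R.from_euler("xyz",d["orientation"],degrees=True).apply(v)
def onz(d,uv,z):
    r=ray(d,uv); o=d["position"]; return o+r*((z-o[2])/r[:,2])[:,None]
def proj(d,P):
    P=np.atleast_2d(P); c=R.from_euler("xyz",d["orientation"],degrees=True).inv().apply(P-d["position"])
    c=c*[1,-1,-1]
    return cv2.projectPoints(c.reshape(-1,1,3),np.zeros(3),np.zeros(3),K(d),d["distortion"])[0][:,0]
E
python3 - <<'E'
from plant import manip
from h import *
import pickle
D={}
for n in ("scene","top"):
    d=manip.get_image(n); D[n]=d
    d["m"]={l:manip.masks_of(n,l) for l in ("plate","stand","beaker","dropper")}
    for m in d["m"]["plate"]:
        c,_=cv2.findContours(m["region"].astype(np.uint8),0,2); c=max(c,key=cv2.contourArea)
        b=cv2.boxPoints(cv2.minAreaRect(c)); hull=cv2.convexHull(c)
        q=cv2.approxPolyN(c,4,ensure_convex=True)[0] if hasattr(cv2,"approxPolyN") else b
        P=onz(d,q,0.076); print(n,m["p"],q.tolist(),np.round(P,4).tolist(),[round(float(np.linalg.norm(P[i]-P[i-1])),4) for i in range(4)])
    x0,y0,x1,y1=(215,150,415,300) if n=="top" else (240,150,440,310)
    cv2.imwrite(f"pics/z{n}.png",cv2.resize(d["img"][y0:y1,x0:x1,::-1],None,fx=3.9 if n=="top" else 3.7,fy=3.9 if n=="top" else 3.7,interpolation=cv2.INTER_CUBIC))
pickle.dump(D,open("D.pkl","wb"))
E
```

```text
scene 0.75 [[258, 176], [196, 229], [148, 199], [211, 152]] [[0.5474, 0.1086, 0.076], [0.3813, 0.1176, 0.076], [0.3896, 0.2376, 0.076], [0.5551, 0.2273, 0.076]] [0.119, 0.1663, 0.1203, 0.1658]
scene 0.69 [[352, 194], [330, 233], [255, 206], [282, 170]] [[0.5995, -0.0597, 0.076], [0.4964, -0.0738, 0.076], [0.4801, 0.067, 0.076], [0.5858, 0.0809, 0.076]] [0.1412, 0.1041, 0.1417, 0.1066]
top 0.93 [[204, 169], [193, 257], [129, 254], [136, 165]] [[0.5949, 0.1474, 0.076], [0.4288, 0.1602, 0.076], [0.4306, 0.2808, 0.076], [0.5999, 0.2785, 0.076]] [0.1312, 0.1666, 0.1206, 0.1693]
top 0.89 [[316, 223], [241, 229], [237, 176], [311, 169]] [[0.4979, -0.0659, 0.076], [0.4831, 0.0731, 0.076], [0.583, 0.0843, 0.076], [0.6, -0.0548, 0.076]] [0.1028, 0.1398, 0.1005, 0.1402]
```

View pics/ztop.png

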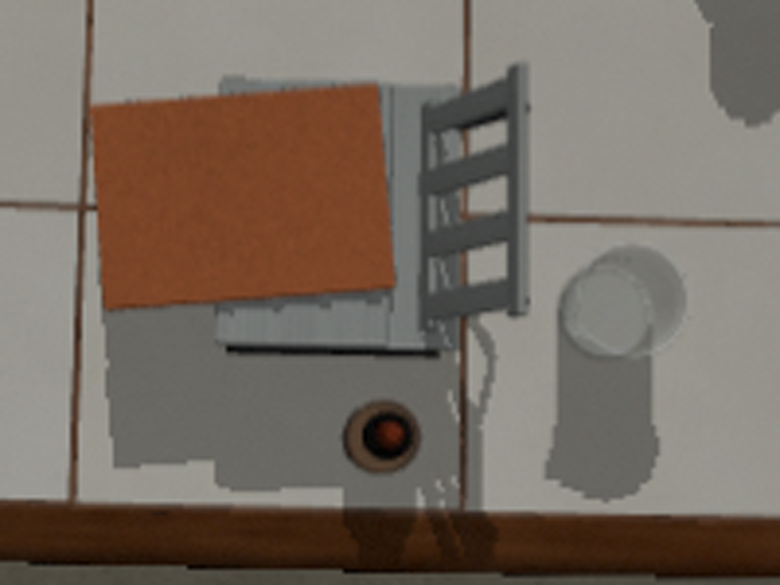

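View pics/zscene.png

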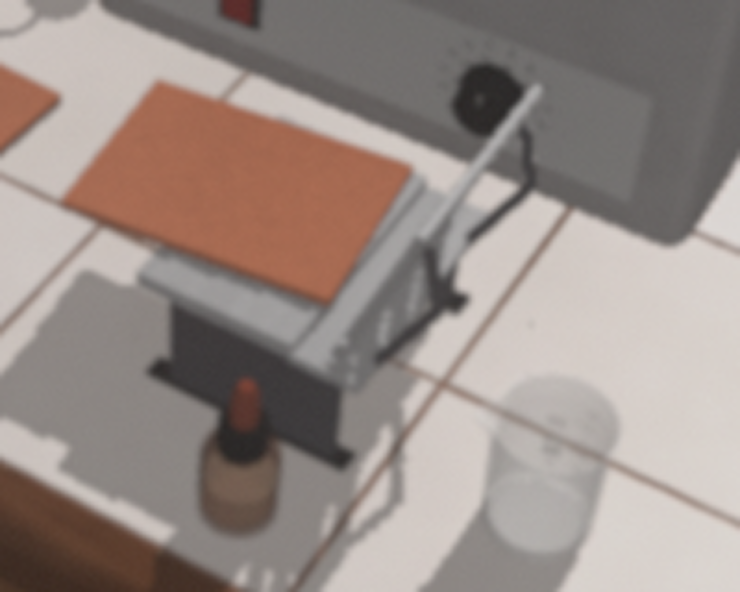

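Run:
```python
import pickle
from h import *
from scipy.optimize import least_squares
D=pickle.load(open("D.pkl","rb"))
t=lambda a:np.array([[215+(x+.5)/3.9-.5,150+(y+.5)/3.9-.5] for x,y in a])
s=lambda a:np.array([[240+(x+.5)/3.7-.5,150+(y+.5)/3.7-.5] for x,y in a])
print("shelf corners top",onz(D["top"],t([(217,343),(220,76),(388,347),(393,87)]),.07).round(4).tolist())
print("backstop top",onz(D["top"],t([(526,65),(526,312)]),.159).round(4).tolist())
print("scene shelf", onz(D["scene"],s([(140,275),(296,355)]),.07).round(4).tolist())
print("scene backstop", onz(D["scene"],s([(537,88)]),.159).round(4).tolist())
print("plate top",onz(D["top"],t([(92,105),(379,84),(395,287),(104,309)]),.076).round(4).tolist())
print("plate scene",onz(D["scene"],s([(158,80),(413,167),(330,302),(62,200)]),.076).round(4).tolist())
for n in D:
  for l in ("beaker","dropper"):
    m=D[n]["m"][l][0]; print(n,l,onz(D[n],[m["uv"]],.04).round(3))
```

```text
shelf corners top [[0.469, 0.0185, 0.07], [0.5991, 0.0207, 0.07], [0.4691, -0.0633, 0.07], [0.5959, -0.0637, 0.07]]
backstop top [[0.5882, -0.1152, 0.159], [0.4798, -0.1158, 0.159]]
scene shelf [[0.4705, 0.0135, 0.07], [0.468, -0.0711, 0.07]]
scene backstop [[0.5894, -0.1168, 0.159]]
plate top [[0.582, 0.082, 0.076], [0.5959, -0.0564, 0.076], [0.4974, -0.0657, 0.076], [0.4834, 0.0726, 0.076]]
plate scene [[0.5831, 0.0784, 0.076], [0.597, -0.0595, 0.076], [0.4987, -0.0702, 0.076], [0.4861, 0.0683, 0.076]]
scene beaker [[ 0.499 -0.183  0.04 ]]
scene dropper [[ 0.426 -0.071  0.04 ]]
top beaker [[ 0.489 -0.179  0.04 ]]
top dropper [[ 0.522 -0.079  0.04 ]]
```

```bash
cat > path.py <<'E'
import numpy as np
from scipy.spatial.transform import Rotation as R
t20=np.tan(np.radians(20))
def Bpos(th,clr=0.0,zc=0.0):
    """stand-frame (x,z) mm of lower back corner for tilt th deg"""
    a=np.radians(th); m=np.array([np.sin(a),np.cos(a)])
    zmin=64+zc-min(0,6*m[1])
    z=zmin
    for _ in range(50):
        xs=[50+(z-70)*t20, 50+(z+6*m[1]-70)*t20-6*m[0]]
        x=min(xs)-clr
        z2=max(zmin, 70+zc-(x-34)*np.tan(a)) if th<80 else zmin
        z=.5*z+.5*z2
    return np.array([x,z])
def tool(th,yaw,S,ov,flip,clr=0,zc=0,L=140.,lat=0.,phi=0.,latg=0.):
    """TCP pose; S=(x,y) stand origin world m; yaw = world yaw of plate x-axis deg; ov: TCP inside front edge (mm)"""
    b=Bpos(th,clr,zc); a=np.radians(th)
    d=np.array([-np.cos(a),np.sin(a)]); m=np.array([np.sin(a),np.cos(a)])
    p=b+d*(L-ov)+3*m
    Rs=R.from_euler('z',yaw,degrees=True)
    P=np.array([S[0],S[1],0])+Rs.apply([p[0]/1e3,(lat+latg)/1e3,p[1]/1e3])
    # plate frame rotation: x axis -> -d ; z -> m
    Rp=R.from_matrix(np.array([[-d[0],0,m[0]],[0,1,0],[-d[1],0,m[1]]]))
    Rt=Rs*Rp*R.from_euler('z',phi,degrees=True)*R.from_euler('x',180*flip,degrees=True)
    return P,Rt.as_euler('xyz',degrees=True)
E
python3 - <<'E'
from plant import manip
from path import *
S=(0.5335,-0.0315)
for th in range(0,111,10): print(th,Bpos(th).round(1),end=' ')
print()
for flip in (0,1):
  for phi in (0,-20,20,40,60,90):
    out=[]
    for th in (0,15,30,50,70,90,110):
        P,e=tool(th,-90,S,0,flip,phi=phi,latg=0)
        q=manip.ik(P,e); out.append(None if q is None else np.round(q).astype(int).tolist())
    print(flip,phi,[o is not None for o in out]); 
    if phi in(0,20): print(out)
print(manip.get_time_s())
E
```

```text
0 [50. 70.] 10 [49.  67.3] 20 [48.1 64.9] 30 [46.7 64. ] 40 [45.6 64. ] 50 [44.6 64. ] 60 [43.7 64. ] 70 [42.9 64. ] 80 [42.3 64. ] 90 [41.8 64. ] 100 [41.9 65. ] 110 [42.2 66.1] 
0 0 [True, True, True, True, True, True, True]
[[-69, 84, 44, 87, 19, 82, -135], [-67, 70, 43, 94, 19, 73, -133], [-50, 49, 21, 101, 35, 73, -143], [-40, 33, 19, 107, 30, 62, -132], [-29, 22, 21, 110, 15, 53, -109], [-14, 20, 24, 109, -10, 53, -76], [4, 27, 23, 104, -31, 64, -48]]
0 -20 [True, True, True, True, True, True, True]
0 20 [True, True, True, True, True, True, True]
[[-83, 87, 49, 102, 22, 60, -139], [-82, 73, 50, 109, 24, 51, -139], [-79, 58, 52, 116, 26, 43, -138], [-65, 31, 43, 123, 40, 38, -143], [-15, 12, 1, 125, 44, 34, -136], [-27, 11, 37, 125, -21, 27, -64], [-10, 22, 43, 120, -57, 52, -23]]
0 40 [True, True, True, False, False, False, True]
0 60 [False, True, False, False, False, False, False]
0 90 [False, False, False, False, False, False, False]
1 0 [True, True, True, True, True, True, True]
[[-37, 72, -3, 86, 55, 106, 17], [-33, 59, -7, 93, 54, 96, 19], [-27, 47, -10, 100, 51, 86, 24], [-16, 32, -13, 106, 44, 72, 37], [-6, 21, -7, 109, 27, 57, 61], [-1, 19, 7, 109, -3, 52, 98], [-3, 28, 31, 104, -35, 66, 136]]
1 -20 [True, True, True, True, True, True, True]
1 20 [True, True, True, True, True, True, True]
[[-43, 68, -2, 101, 67, 96, 10], [-39, 55, -5, 108, 67, 86, 9], [-34, 42, -7, 115, 66, 75, 11], [-22, 25, -10, 122, 63, 57, 19], [-13, 13, -2, 125, 45, 35, 44], [1, 10, 6, 124, -8, 26, 103], [67, 25, -49, 117, -12, 34, 118]]
1 40 [True, True, True, True, False, True, True]
1 60 [True, True, False, False, False, False, False]
1 90 [False, False, False, False, False, False, False]
1.0<sys>:0: UserWarning: Gimbal lock detected. Setting third angle to zero since it is not possible to uniquely determine all angles.
```

```bash
cat > fit.py <<'E'
from plant import manip
from h import *
from path import *
from scipy.optimize import least_squares
rng=np.random.default_rng(0); Q=[];P=[];E=[]
while len(Q)<250:
    p=np.array([rng.uniform(.1,.7),rng.uniform(-.4,.7),rng.uniform(.07,.5)])
    r=R.from_euler('y',90,degrees=True)*R.from_rotvec(rng.normal(size=3)*1.0)
    e=r.as_euler('xyz',degrees=True); q=manip.ik(p,e)
    if q is not None: Q.append(q);P.append(p);E.append(r.as_matrix())
Q=np.radians(np.array(Q));P=np.array(P);E=np.array(E)
def fk(x,Q,k=7):
    n=len(Q); T=np.tile(np.eye(3),(n,1,1)); t=np.zeros((n,3)); pts=[]
    for i in range(7):
        w=x[6*i:6*i+3]; tr=x[6*i+3:6*i+6]
        A=R.from_rotvec(w).as_matrix()
        t=t+T@tr; T=T@A; pts.append(t)
        Z=R.from_rotvec(np.c_[0*Q[:,i],0*Q[:,i],Q[:,i]]).as_matrix(); T=T@Z
    A=R.from_rotvec(x[42:45]).as_matrix(); t=t+T@x[45:48]; T=T@A
    return T,t,pts
def res(x):
    T,t,_=fk(x,Q); return np.r_[((T-E)*.3).ravel(),(t-P).ravel()]
best=None
h=np.pi/2
for k in range(40):
    x=np.zeros(48)
    for i in range(1,7): x[6*i:6*i+3]=[rng.choice([-h,h]),0,0]
    x[3*0+2]=rng.uniform(-3,3); x[42:45]=rng.normal(size=3); x+=rng.normal(size=48)*.2
    s=least_squares(res,x,max_nfev=150)
    if best is None or s.cost<best.cost: best=s; print(k,s.cost,flush=True)
    if best.cost<1e-3: break
np.save("kin.npy",best.x); print(np.abs(best.fun).max())
E
time timeout 550 python3 fit.py; python3 -c "
from plant import manip;print(manip.get_time_s())"
```

```text
0 39.26248082311275
1 2.5038119863455935e-20
5.937267344435782e-11
1.0
real	0m46.009s
user	1m20.796s
sys	0m1.167s
```

```bash
cat > kin.py <<'E'
from h import *
from path import *
X=np.load("kin.npy")
lo=np.array([-164.97,-17.58,-87.97,11.32,-80.73,10.89,-147.41]); hi=np.array([164.97,116.51,89.64,138.91,260.73,115.49,147.41])
def axes(q):
    q=np.radians(q); T=np.eye(3); t=np.zeros(3); ax=[]
    for i in range(7):
        t=t+T@X[6*i+3:6*i+6]; T=T@R.from_rotvec(X[6*i:6*i+3]).as_matrix(); ax.append((t.copy(),T[:,2].copy()))
        T=T@R.from_rotvec([0,0,q[i]]).as_matrix()
    t=t+T@X[45:48]; T=T@R.from_rotvec(X[42:45]).as_matrix()
    return ax,t,T
def near(a,b):
    (p,u),(q,v)=a,b; A=np.c_[u,-v]; s=np.linalg.lstsq(A,q-p,rcond=None)[0]; A1=p+s[0]*u; B1=q+s[1]*v
    return A1,B1,np.linalg.norm(A1-B1)
from scipy.optimize import least_squares
def ik(P,e,q0,reg=1e-3,pref=None):
    Rt=R.from_euler('xyz',e,degrees=True).as_matrix()
    pref=q0 if pref is None else pref
    f=lambda q:np.r_[(axes(q)[1]-P)*100,R.from_matrix(axes(q)[2]@Rt.T).as_rotvec()*50,reg*(q-pref)]
    s=least_squares(f,np.clip(q0,lo+.5,hi-.5),bounds=(lo,hi)); r=f(s.x)[:6]
    return s.x,np.abs(r).max()
def pts(q):
    ax,t,T=axes(q); return np.array([near(ax[i],ax[i+1])[0] for i in range(6)]+[t])
E
python3 - <<'E'
from kin import *
for q in ([-60.436,28.699,-24.465,88.831,12.651,65.22,-12.049],[-37,72,-3,86,55,106,17],[-69,84,44,87,19,82,-135]):
    ax,t,T=axes(np.array(q,float))
    for i in range(6):
        A,B,d=near(ax[i],ax[i+1]); print(i+1,A.round(3),B.round(3),round(d,4))
    print(t.round(3),T[:,0].round(2))
E
```

```text
1 [ 0.    -0.     0.346] [0.    0.    0.346] 0.0
2 [ 0.013 -0.007  0.346] [ 0.013 -0.007  0.346] 0.0
3 [0.133 0.204 0.79 ] [0.133 0.204 0.79 ] 0.0
4 [0.144 0.202 0.788] [0.144 0.202 0.788] 0.0
5 [0.162 0.629 0.59 ] [0.162 0.629 0.59 ] 0.0
6 [0.163 0.629 0.59 ] [0.163 0.629 0.59 ] 0.0
[0.163 0.629 0.256] [-0.  0. -1.]
1 [ 0.    -0.     0.346] [0.    0.    0.346] 0.0
2 [ 0.009 -0.012  0.346] [ 0.009 -0.012  0.346] 0.0
3 [0.393 0.278 0.503] [0.393 0.278 0.503] 0.0
4 [0.4   0.268 0.502] [0.4   0.268 0.502] 0.0
5 [0.526 0.394 0.066] [0.526 0.394 0.066] 0.0
6 [0.526 0.394 0.066] [0.526 0.394 0.066] 0.0
[0.526 0.06  0.07 ] [ 0.   -1.    0.01]
1 [ 0.    -0.     0.346] [0.    0.    0.346] 0.0
2 [ 0.014 -0.005  0.346] [ 0.014 -0.005  0.346] 0.0
3 [0.194 0.464 0.399] [0.194 0.464 0.399] 0.0
4 [0.202 0.46  0.407] [0.202 0.46  0.407] 0.0
5 [0.528 0.399 0.074] [0.528 0.399 0.074] 0.0
6 [0.528 0.399 0.074] [0.528 0.399 0.074] 0.0
[0.53  0.065 0.071] [ 0.   -1.   -0.01]
```

Run:
```python
import pickle
from kin import *
D=pickle.load(open("D.pkl","rb"))
for n,l,uv,z in [("top","blender base right",(99,143),0),("top","blender base bottom",(50,190),0),("scene","blender base near-bottom",(160,137),0),("scene","base left",(122,120),0),("scene","base right",(200,118),0),("top","notebook r",(45,200),0.01),("top","furnace base l",(200,138),0.0),("top","furnace base r",(365,138),0.0),("scene","furnace l",(270,150),0.0),("scene","furnace r",(420,205),0.0),("top","edge",(250,275),0),("scene","bulb",(240,125),0),("scene","furnace top l",(268,60),0.2),("top","notebook br",(38,246),0.01),("scene","dropper base",(304,288),0),("scene","beaker base",(386,288),0),("scene","big plate",(200,190),0)]:
    print(n,l,onz(D[n],[uv],z)[0].round(3))
S=(0.5335,-0.0315)
q00=np.array([-60.436,28.699,-24.465,88.831,12.651,65.22,-12.049])
for flip in (0,1):
  for phi in (0,10,20,25,30,35):
    best=None
    # go backwards from mid configuration
    seq=[]
    rng=np.random.default_rng(1)
    for tr in range(8):
        q0=q00 if tr==0 else rng.uniform(lo,hi)
        P,e=tool(50,-90,S,0,flip,phi=phi); qm,r=ik(P,e,q0,reg=1e-2,pref=(lo+hi)/2)
        if r>.05: continue
        ok=True; Qs={}
        for ths in (range(50,111,10),range(50,-1,-10)):
            q=qm
            for th in ths:
                P,e=tool(th,-90,S,0,flip,phi=phi); qn,r=ik(P,e,q,reg=2e-2,pref=.5*q+.5*(lo+hi)/2)
                if r>.05 or np.abs(qn-q).max()>45: ok=False;break
                q=qn; Qs[th]=q
        if ok:
            A=np.array([Qs[t] for t in sorted(Qs)]); mg=np.minimum(A-lo,hi-A).min()
            if best is None or mg>best[0]: best=(mg,A)
    print(flip,phi,None if best is None else (round(best[0],1),best[1][0].round(),best[1][5].round(),best[1][-1].round(),"elb z",pts(best[1][0])[2].round(2),"wr",pts(best[1][0])[4].round(3)))
```

```text
top blender base right [0.663 0.387 0.   ]
top blender base bottom [0.56  0.485 0.   ]
scene blender base near-bottom [0.604 0.429 0.   ]
scene base left [0.605 0.556 0.   ]
scene base right [0.712 0.4   0.   ]
top notebook r [0.537 0.489 0.01 ]
top furnace base l [0.677 0.172 0.   ]
top furnace base r [ 0.686 -0.172  0.   ]
scene furnace l [0.701 0.19  0.   ]
scene furnace r [ 0.721 -0.154  0.   ]
top edge [0.398 0.058 0.   ]
scene bulb [0.74  0.302 0.   ]
scene furnace top l [0.73  0.209 0.2  ]
top notebook br [0.442 0.495 0.01 ]
scene dropper base [ 0.426 -0.069  0.   ]
scene beaker base [ 0.502 -0.185  0.   ]
scene big plate [0.517 0.235 0.   ]
0 0 (np.float64(0.0), array([ -58.,   77.,   28.,   87.,   34.,   89., -147.]), array([ -30.,   31.,    5.,  107.,   37.,   66., -137.]), array([ 26.,  25.,  -6., 103., -19.,  60., -59.]), 'elb z', array([0.27, 0.41, 0.46]), 'wr', array([0.534, 0.393, 0.073]))
0 10 None
0 20 None
0 25 None
0 30 None
0 35 None
1 0 (np.float64(4.9), array([-31.,  72., -11.,  85.,  60., 111.,  14.]), array([ -4.,  34., -28., 106.,  50.,  77.,  32.]), array([ 71.,  49., -74., 102.,  30.,  65.,  80.]), 'elb z', array([0.42, 0.24, 0.5 ]), 'wr', array([0.533, 0.392, 0.073]))
1 10 None
1 20 None
1 25 None
1 30 None
1 35 None<sys>:0: UserWarning: Gimbal lock detected. Setting third angle to zero since it is not possible to uniquely determine all angles.
```

```bash
cat > plan.py <<'E'
from kin import *
S=(0.5335,-0.0315)
def down(sgn):
    # x=(0,0,-1), z=(sgn,0,0), y=z×x
    x=np.array([0,0,-1.]);z=np.array([sgn,0,0.]);y=np.cross(z,x)
    return R.from_matrix(np.c_[x,y,z]).as_euler('xyz',degrees=True)
def steps(q,P0,e0,P1,e1,n=12):
    r0=R.from_euler('xyz',e0,degrees=True);dr=(r0.inv()*R.from_euler('xyz',e1,degrees=True)).as_rotvec()
    for k in range(1,n+1):
        s=k/n; e=(r0*R.from_rotvec(dr*s)).as_euler('xyz',degrees=True)
        q,r=ik(P0+(P1-P0)*s,e,q,reg=1e-3)
        if r>.02: return None
    return q
E
python3 - 2>/dev/null <<'E'
from plan import *
from plant import manip
for sg in (1,-1):
    P=np.array([.54,.13,.2]);e=down(sg); q=manip.ik(P,e); print(sg,None if q is None else np.round(q), pts(q)[[2,4]].round(2).tolist())
    q2,r=ik(np.array([.54,.056,.07]),e,q); print(' push',q2.round(),r)
    for flip in (0,1):
      for phi in (0,10,15):
        P1,e1=tool(30,-90,S,0,flip,phi=phi)
        q3,r=ik(P1,e1,q2,reg=1e-3)
        print('  flip',flip,phi,q3.round(),round(r,3),'elbow',pts(q3)[2].round(2),end=' ')
        qq=q3
        for a in range(30,110,10):
            A=tool(a,-90,S,0,flip,phi=phi);B=tool(a+10,-90,S,0,flip,phi=phi); qq=steps(qq,*A,*B,n=3)
            if qq is None: print('fail',a);break
        else: print(qq.round(),'mg',np.minimum(qq-lo,hi-qq).min().round(1),'elb',pts(qq)[2].round(2),'wr',pts(qq)[4].round(2))
E
```

```text
1 [-19.  21.   3. 106.  -1.  53. -15.] [[0.18, 0.04, 0.82], [0.54, 0.13, 0.53]]
 push [-11.  31.   2. 112.  -2.  37.  -7.] 2.9420576519445518e-05
  flip 0 0 [ -74.   68.   61.  101.   -1.   62. -112.] 0.0 elbow [0.14 0.45 0.54] [-10.  31.  41. 104. -40.  69. -40.] mg 34.5 elb [0.26 0.03 0.78] wr [ 0.53 -0.24  0.51]
  flip 0 10 [ -83.   73.   68.  109.   -8.   51. -106.] 0.0 elbow [0.07 0.48 0.49] [-12.  27.  45. 112. -48.  61. -32.] mg 26.8 elb [0.22 0.03 0.8 ] wr [ 0.48 -0.24  0.51]
  flip 0 15 [ -87.   76.   71.  113.  -13.   46. -103.] 0.0 elbow [0.04 0.49 0.47] [-13.  25.  46. 116. -53.  57. -28.] mg 23.0 elb [0.21 0.03 0.81] wr [ 0.45 -0.23  0.5 ]
  flip 1 0 [-39.  47.   6. 100.  43.  79.  30.] 0.0 elbow [0.29 0.22 0.69] [ 26.  25.  -6. 103. -18.  60. 121.] mg 26.4 elb [ 0.19 -0.11  0.8 ] wr [ 0.53 -0.24  0.51]
  flip 1 10 [-43.  44.   8. 108.  51.  72.  24.] 0.0 elbow [0.27 0.23 0.71] [ 29.  21.  -6. 111. -27.  50. 129.] mg 18.6 elb [ 0.15 -0.1   0.82] wr [ 0.48 -0.24  0.51]
  flip 1 15 [-45.  43.   8. 112.  55.  69.  20.] 0.0 elbow [0.25 0.23 0.72] [ 31.  19.  -7. 115. -32.  4
[... 272 characters left out ...]
0.48 -0.02  0.51] fail 30
  flip 0 10 [ -3.  70. -59. 124.  76. 115. 147.] 15.489 elbow [0.47 0.01 0.52] fail 30
  flip 0 15 [ -4.  69. -57. 126.  80. 115. 147.] 14.53 elbow [0.47 0.02 0.53] fail 30
  flip 1 0 [ -9.  53. -36.  99.  63. 100.  16.] 0.0 elbow [0.4  0.05 0.65] [ 68.  44. -68. 102.  23.  63.  85.] mg 19.9 elb [ 0.12 -0.33  0.71] wr [ 0.53 -0.24  0.51]
  flip 1 10 [ -8.  51. -39. 106.  72.  98.  11.] 0.0 elbow [0.39 0.04 0.66] [ 78.  47. -77. 109.  31.  53.  80.] mg 10.7 elb [ 0.06 -0.36  0.69] wr [ 0.48 -0.24  0.51]
  flip 1 15 [ -7.  51. -41. 110.  76.  98.   8.] 0.0 elbow [0.39 0.03 0.66] [ 82.  49. -82. 113.  37.  49.  75.] mg 6.1 elb [ 0.04 -0.38  0.68] wr [ 0.45 -0.23  0.5 ]
```

```bash
python3 - 2>/dev/null <<'E'
from plan import *
from plant import manip
e=down(1)
T=manip.get_time_s
manip.move_pose([.54,.13,.2],e); print(T(),manip.get_position())
manip.command_gripper(.06)
manip.movel([.54,.13,.07],rate=.12); print(T(),manip.get_wrist_force())
d=manip.get_image("scene"); cv2.imwrite("pics/s1.png",d["img"][:,:,::-1])
print(manip.get_q())
E
```

```text
3.2417 [0.53977048 0.13177672 0.20003691]
4.85 [0.41259321 0.62049301 1.03003422]
[-18.09240789  31.74308881   2.24700271 110.45733225  -1.93114338
  37.73517153 -14.65516564]
```

View pics/s1.png

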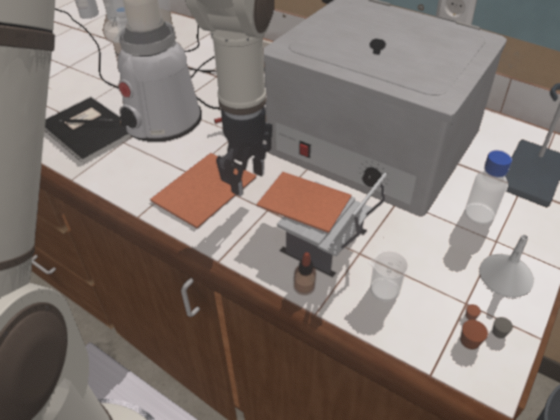

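Gripper at (245,150) hangs over the gap between the two plates, in front of the plate's front edge; all else untouched. Now the push.

```bash
python3 - 2>/dev/null <<'E'
from plan import *
from plant import manip
T=manip.get_time_s
manip.movel([.54,.105,.07],rate=.08)
h=manip.movel([.54,.054,.07],rate=.02,threshold=5); print(T(),h,manip.get_position(),manip.get_wrist_force())
for n in("top","scene"):
    d=manip.get_image(n); cv2.imwrite(f"pics/{n}2.png",d["img"][:,:,::-1])
    m=[m for m in manip.masks_of(n,"plate")]
    for k in m: print(n,k["p"],k["uv"])
    x0,y0,x1,y1=(215,150,415,300) if n=="top" else (240,130,440,280)
    cv2.imwrite(f"pics/z{n}2.png",cv2.resize(d["img"][y0:y1,x0:x1,::-1],None,fx=3.9,fy=3.9,interpolation=cv2.INTER_CUBIC))
E
```

```text
6.9833 True [0.5405186  0.07060634 0.0698928 ] [ 0.90598695  0.50079689 -0.30828797]
top 0.82 [149.8, 203.7]
top 0.58 [288.8, 206.7]
scene 0.95 [313.2, 206.2]
scene 0.76 [203.0, 187.8]
scene 0.59 [306.3, 274.5]
```

View pics/ztop2.png

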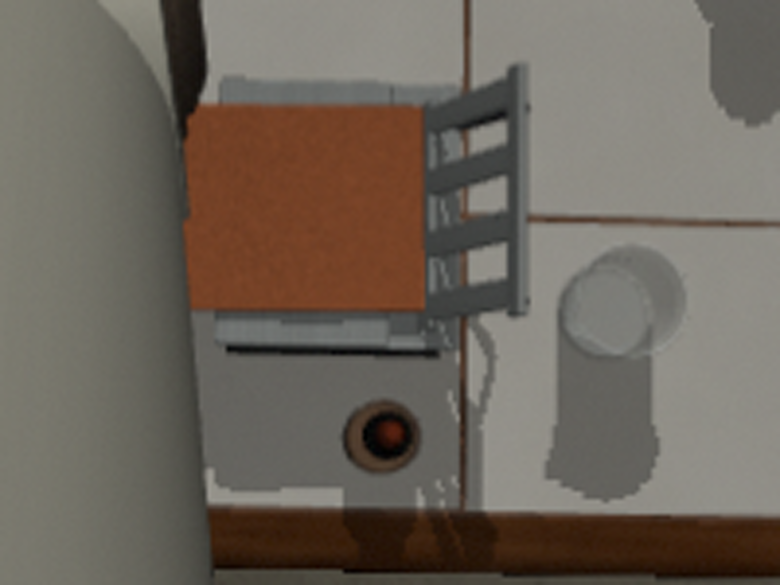

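View pics/zscene2.png

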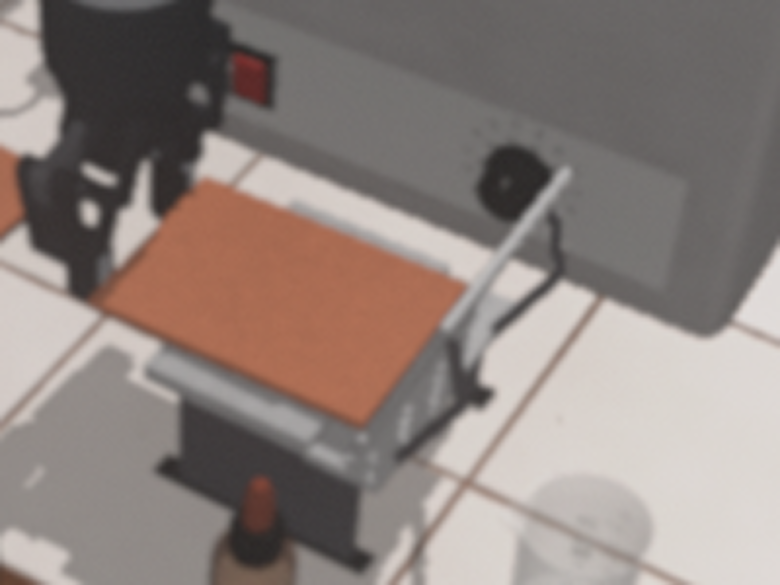

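```bash
cat > cage.py <<'E'
from plan import *
S=np.array([.5365,-.0308]); P0=30.
def cage(th,g,s=0.,pitch=P0):
    """TCP world with plate at th, lower pad offset g(m) from its lower front corner contact, s along f"""
    a=np.radians(th); b=Bpos(th,.3,.0)
    F=b+140*np.array([-np.cos(a),np.sin(a)])
    p=np.radians(pitch); f=np.array([np.cos(p),-np.sin(p)]); n=np.array([np.sin(p),np.cos(p)])  # stand frame x,z
    t=F/1e3 - s*f + g*n
    return np.array([S[0],S[1]-t[0],t[1]])
E0=tool(P0,-90,S,0,1)[1]
E
python3 - 2>/dev/null <<'E'
from cage import *
from plant import manip
T=manip.get_time_s
manip.movel([.5405,.13,.07],rate=.15)
manip.movel([.5365,.19,.19],rate=.25)
manip.command_gripper(.032)
A=cage(0,.016-.007,s=.08); print(A,E0,cage(0,.009),cage(24,.016))
manip.move_pose(A,E0); print(T(),manip.get_position(),manip.get_q().round(),manip.get_width())
d=manip.get_image("scene"); cv2.imwrite("pics/s3.png",cv2.resize(d["img"][90:330,120:440,::-1],None,fx=2.4,fy=2.4,interpolation=cv2.INTER_CUBIC))
E
```

```text
[0.5365     0.12428203 0.11779423] [180.  30. -90.] [0.5365     0.055      0.07779423] [0.5365     0.04196905 0.13495488]
9.5917 [0.53656325 0.1238292  0.11769413] [-36.  51.  -5.  92.  44.  88.  25.] 0.0320465613295987
```

View pics/s3.png

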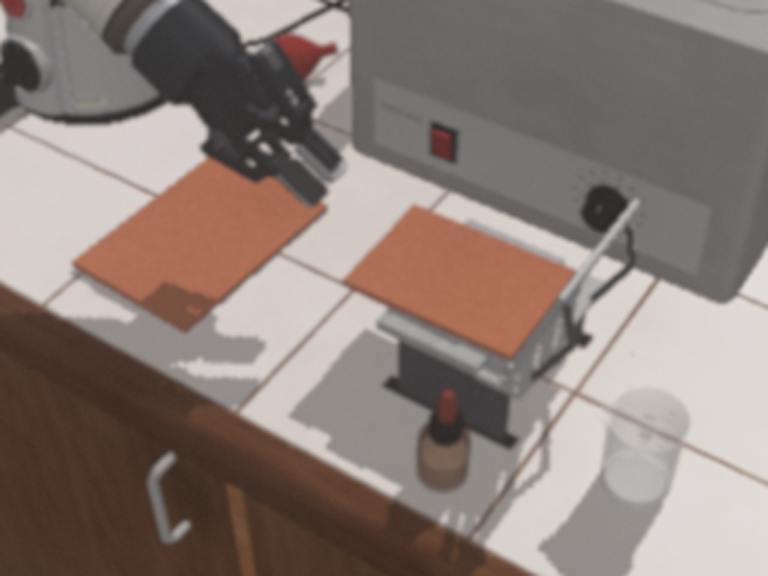

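Gripper pitched 30° with fingers at crop (310,175), lined up in front of the plate (corner (415,207)–(345,285)), plate still flat at the backstop. Now insert the mouth around the front edge.

```bash
python3 - 2>/dev/null <<'E'
from cage import *
from plant import manip
T=manip.get_time_s
h=manip.movel(cage(0,.009,s=.0),rate=.06,threshold=5); print(T(),h,manip.get_position(),manip.get_wrist_force())
d=manip.get_image("scene"); cv2.imwrite("pics/s4.png",cv2.resize(d["img"][110:270,200:420,::-1],None,fx=3.5,fy=3.5,interpolation=cv2.INTER_CUBIC))
E
```

```text
11.125 False [0.53664343 0.05559569 0.0778727 ] [-0.52626915  0.15356278  0.10822741]
```

View pics/s4.png

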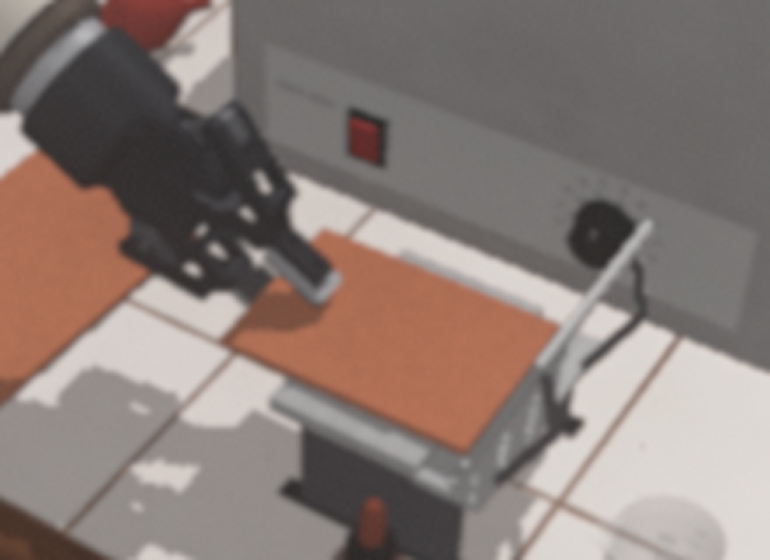

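Upper finger tip (330,290) above the plate, lower one below the edge, no contact force. Lift by the lower finger.

```bash
python3 - 2>/dev/null <<'E'
from cage import *
from plant import manip
T=manip.get_time_s
manip.movel(cage(0,.0155),rate=.03)
for th in (6,12,18,24):
    manip.movel(cage(th,.016),rate=.05); print(th,T(),manip.get_wrist_force().round(2))
d=manip.get_image("scene"); cv2.imwrite("pics/s5.png",cv2.resize(d["img"][110:270,200:420,::-1],None,fx=3.5,fy=3.5,interpolation=cv2.INTER_CUBIC))
E
```

```text
6 11.9583 [ 0.13  1.2  -1.02]
12 12.3667 [-0.43  1.28 -0.51]
18 12.775 [ 0.86 -0.03 -1.46]
24 13.1917 [-0.44 -0.07 -0.78]
```

View pics/s5.png

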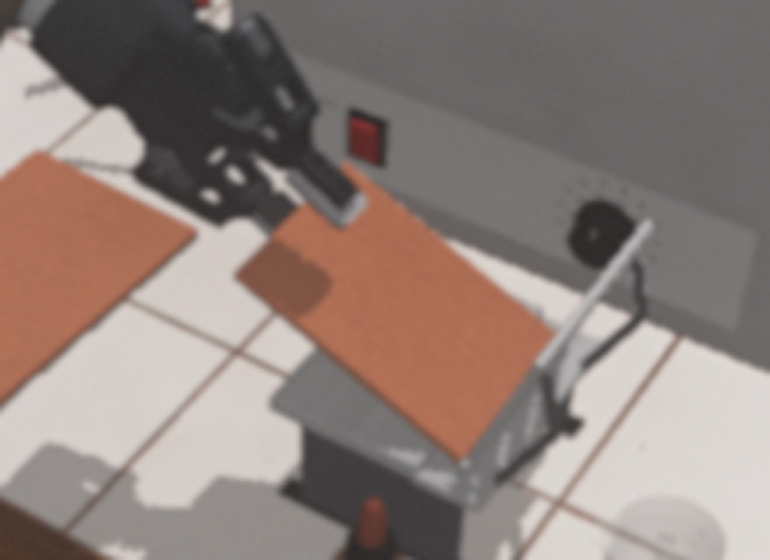

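The plate is tilted about 24°, back edge still at the backstop foot (crop (555,330)–(465,458)). Close gradually to grip.

```bash
python3 - 2>/dev/null <<'E'
from cage import *
from plant import manip
T=manip.get_time_s
for w in (.022,.013): manip.command_gripper(w,20); print(T(),manip.get_width())
manip.command_gripper(.0,30); print(T(),manip.get_width(),manip.get_wrist_force().round(2),manip.get_ft_torque().round(2),manip.get_position())
for n in("scene","top"):
    d=manip.get_image(n)
    c=d["img"][110:270,200:420] if n=="scene" else d["img"][140:300,210:420]
    cv2.imwrite(f"pics/{n}6.png",cv2.resize(c[:,:,::-1],None,fx=3.5,fy=3.5,interpolation=cv2.INTER_CUBIC))
E
```

```text
13.5 0.022244439730077982
13.7583 0.013109177772786113
13.975 0.005479032897871022 [-0.24  1.84  2.19] [ 0.48  0.11 -0.06] [0.53648744 0.04181769 0.13544353]
```

View pics/scene6.png

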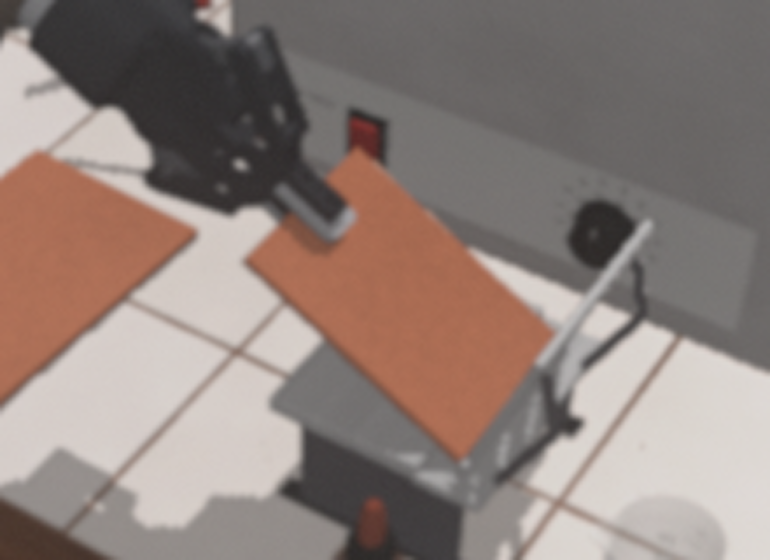

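View pics/top6.png

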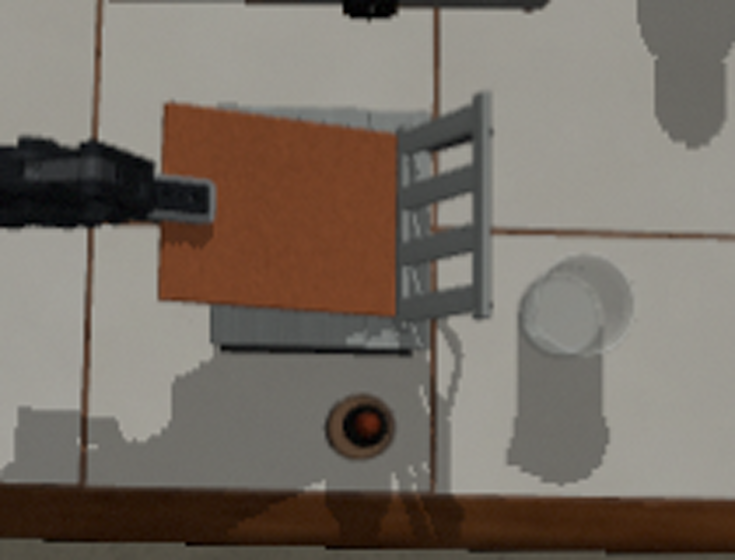

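Gripped (5.5 mm), plate at ~30°, centred on the slats in the top view. Continue tipping.

```bash
cat > tip.py <<'E'
from cage import *
from plant import manip
T=manip.get_time_s
def go(th,clr=.5,zc=.3,rate=.05,thr=None,dxz=(0,0)):
    P,_=tool(th,-90,S,1.0,1,clr,zc); e=tool(th+.34,-90,S,1.0,1)[1]
    P=P+np.array([0,-dxz[0],dxz[1]])/1e3
    h=manip.movel(P,rate=rate,rotation=e,threshold=thr)
    print(th,round(T(),2),h,manip.get_wrist_force().round(1),manip.get_ft_torque().round(2),(manip.get_position()-P).round(4)); return h
E
python3 - 2>/dev/null <<'E'
from tip import *
for th in (36,43,50,57,64,71,78):
    if go(th,thr=15): break
    if np.linalg.norm(manip.get_wrist_force())>15: break
print(manip.get_q().round())
for n in("scene","top"):
    d=manip.get_image(n)
    c=d["img"][90:250,200:420] if n=="scene" else d["img"][140:300,210:420]
    cv2.imwrite(f"pics/{n}7.png",cv2.resize(c[:,:,::-1],None,fx=3.5,fy=3.5,interpolation=cv2.INTER_CUBIC))
E
```

```text
36 14.53 False [ 1.  -0.5  1.4] [ 0.52 -0.14  0.24] [ 0.0002 -0.0003  0.0002]
43 15.02 False [ 0.4 -0.8  1.9] [ 0.11 -0.2   0.27] [-0.0001  0.     -0.0002]
50 15.5 False [ 0.8 -1.3  2.2] [-0.23 -0.13  0.2 ] [-0.0001  0.0001 -0.0002]
57 15.97 False [ 0.4 -1.2  3.9] [-0.58 -0.06  0.09] [-0.0001  0.0002 -0.0002]
64 16.45 False [0.5 0.1 4.2] [-0.75  0.06  0.05] [ 0.      0.0003 -0.0001]
71 16.93 False [-0.1 -0.4  7.2] [-0.98  0.18 -0.  ] [0.0002 0.0002 0.0001]
78 17.42 False [-2.2 -1.   8.9] [-1.11  0.34 -0.01] [0.0005 0.0001 0.0003]
[  4.  20. -12. 109.  19.  54.  72.]
```

```bash
ls pics
```

```text
s1.png
s3.png
s4.png
s5.png
scene0.png
scene2.png
scene6.png
scene7.png
top0.png
top2.png
top6.png
top7.png
zscene.png
zscene2.png
ztop.png
ztop2.png
```

View pics/scene7.png

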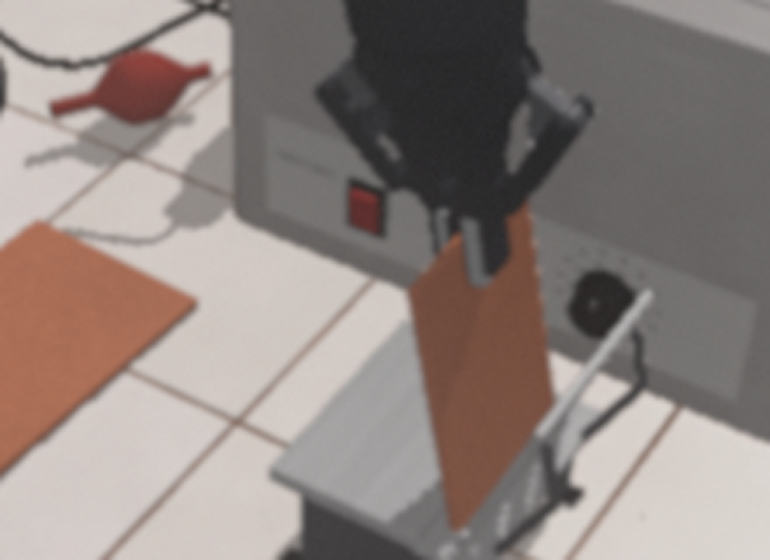

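View pics/top7.png

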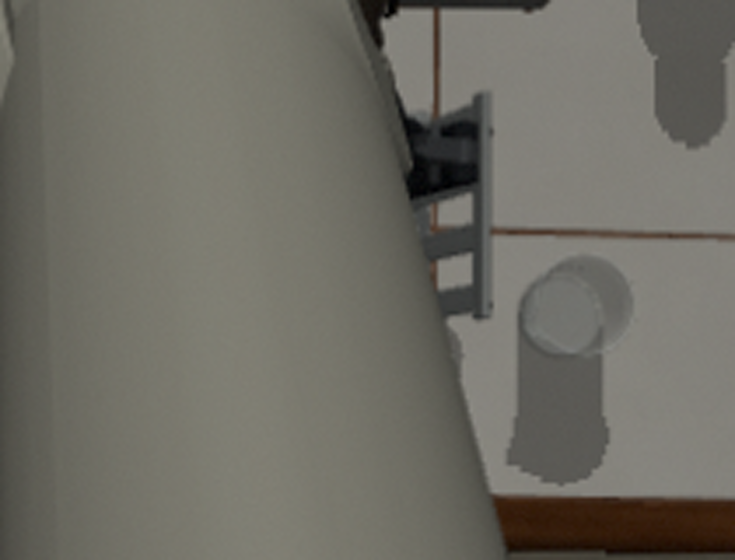

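The plate stands at ~78°, its lower edge down in the groove; 9 N upward suggests it's pressed a bit. Ease up 0.7 mm and continue.

```bash
python3 - 2>/dev/null <<'E'
from tip import *
dz=.7
for th in (82,87,92,97,102,106):
    if go(th,thr=15,dxz=(0,dz)): break
    f=manip.get_wrist_force()
    if f[2]>8: dz+=.4
    if f[2]<-1 : dz-=.3
    if np.linalg.norm(f)>20: break
print(dz,manip.get_q().round())
for n in("scene",):
    d=manip.get_image(n)
    c=d["img"][90:250,200:420]
    cv2.imwrite(f"pics/{n}8.png",cv2.resize(c[:,:,::-1],None,fx=3.5,fy=3.5,interpolation=cv2.INTER_CUBIC))
E
```

```text
82 17.86 False [ 0.7 -1.6  5.5] [-0.9   0.1   0.02] [ 0.0006  0.0001 -0.0001]
87 18.25 False [-0.2 -1.9  7. ] [-0.73  0.21 -0.04] [0.0008 0.0004 0.    ]
92 18.64 False [0.  2.4 7.4] [ 0.43  0.25 -0.08] [ 0.001   0.0023 -0.    ]
97 19.03 False [0.4 1.4 5.5] [ 0.73  0.02 -0.08] [ 0.0009  0.0024 -0.0002]
102 19.43 False [0.9 1.4 4.5] [ 0.67 -0.02 -0.08] [ 0.0005  0.0022 -0.0004]
106 19.77 False [0.1 2.2 1.8] [ 0.64  0.05 -0.05] [-0.0001  0.0019 -0.0005]
0.7 [ 32.  25. -17. 104. -10.  58. 112.]
```

View pics/scene8.png

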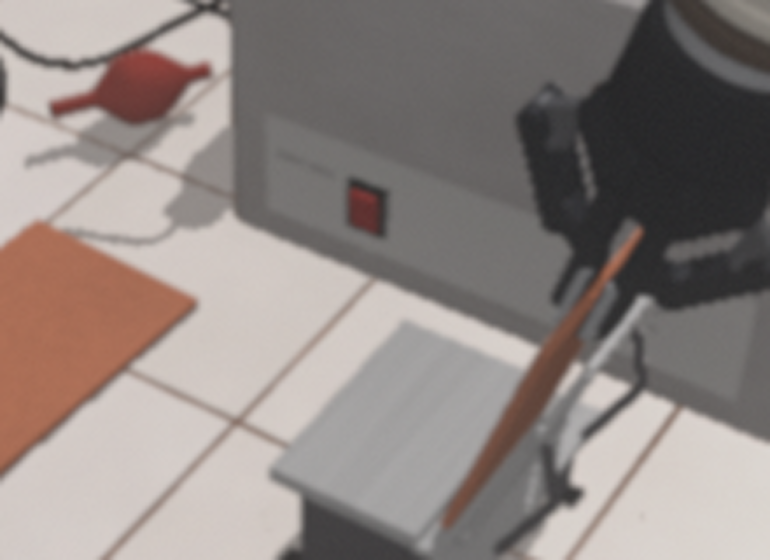

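```bash
python3 - 2>/dev/null <<'E'
from tip import *
go(108.5,thr=12,dxz=(1.5,.7),rate=.03)
go(109.2,thr=10,clr=0,zc=0,dxz=(3,.6),rate=.02)
go(109.6,thr=10,clr=0,zc=0,dxz=(3,.3),rate=.02)
for n in("scene",):
    d=manip.get_image(n)
    c=d["img"][110:240,260:440]
    cv2.imwrite(f"pics/{n}9.png",cv2.resize(c[:,:,::-1],None,fx=4.4,fy=4.4,interpolation=cv2.INTER_CUBIC))
E
```

```text
108.5 20.22 False [-0.6  1.2  0.4] [-0.07  0.18  0.07] [-0.0004  0.0001 -0.0003]
109.2 20.55 False [-1.1  2.5  0.3] [0.38 0.18 0.04] [-0.0001  0.0003 -0.    ]
109.6 20.8 False [-0.9  3.7  2.3] [0.85 0.23 0.21] [0.     0.0007 0.0003]
```

View pics/scene9.png

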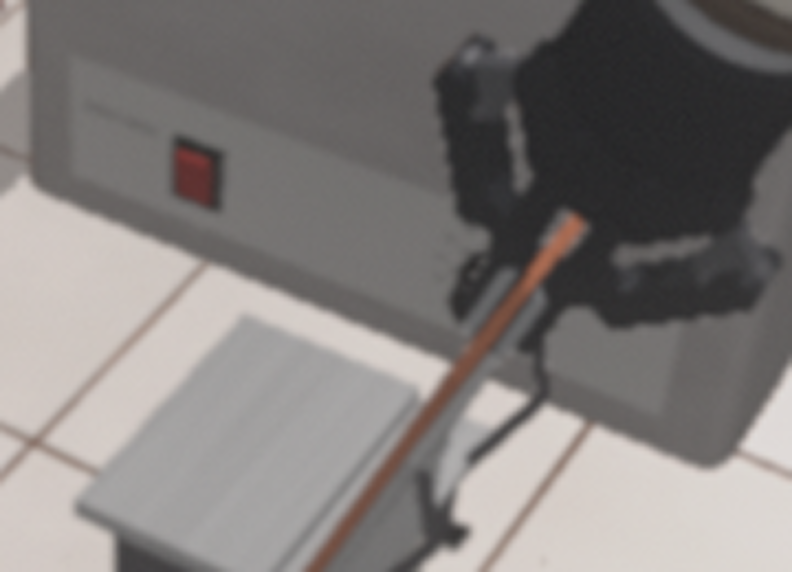

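Plate lies along the backstop slats, lower edge in the groove; light contact force. Release and withdraw along the plate.

```bash
python3 - 2>/dev/null <<'E'
from tip import *
manip.command_gripper(.03,20); manip.wait(.3)
p=manip.get_position(); print(T(),manip.get_wrist_force().round(1))
p=p+np.array([0,-.342,.94])*.07; print(manip.movel(p,rate=.08,threshold=8))
manip.movel(p+np.array([0,0,.08]),rate=.15)
manip.move_pose([.50,.25,.33],down(1)); manip.wait(.3); print(T(),manip.get_position())
for n in("scene","top"):
    d=manip.get_image(n)
    for l in ("plate","beaker","dropper"): print(n,l,[(k["p"],k["uv"]) for k in manip.masks_of(n,l)])
    c=d["img"][110:310,240:440] if n=="scene" else d["img"][140:300,210:420]
    cv2.imwrite(f"pics/{n}10.png",cv2.resize(c[:,:,::-1],None,fx=2.9 if n=="scene" else 3.5,fy=2.9 if n=="scene" else 3.5,interpolation=cv2.INTER_CUBIC))
E
```

```text
21.5083 [ 0.2 -0.8  0.7]
False
25.775 [0.50017616 0.24968819 0.33000231]
scene plate [(0.91, [202.4, 191.5]), (0.67, [359.5, 198.9])]
scene beaker [(0.96, [388.4, 273.4])]
scene dropper [(0.66, [305.1, 275.0])]
top plate [(0.73, [339.0, 196.9]), (0.64, [166.9, 213.0]), (0.24, [312.7, 260.5])]
top beaker [(0.55, [371.2, 232.6])]
top dropper [(0.86, [312.5, 258.5])]
```

View pics/scene10.png

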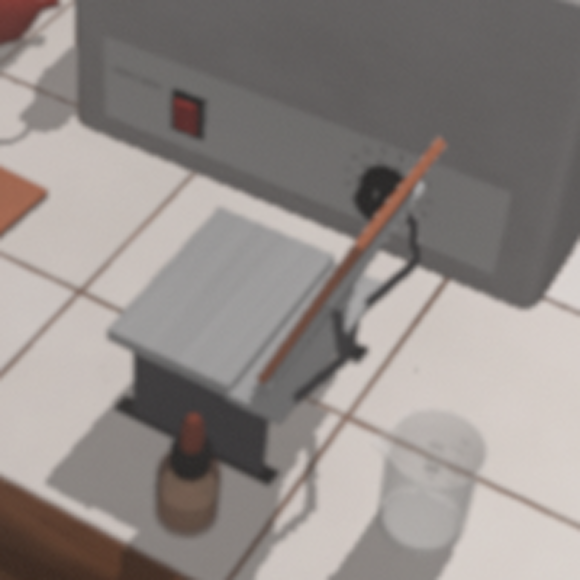

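View pics/top10.png

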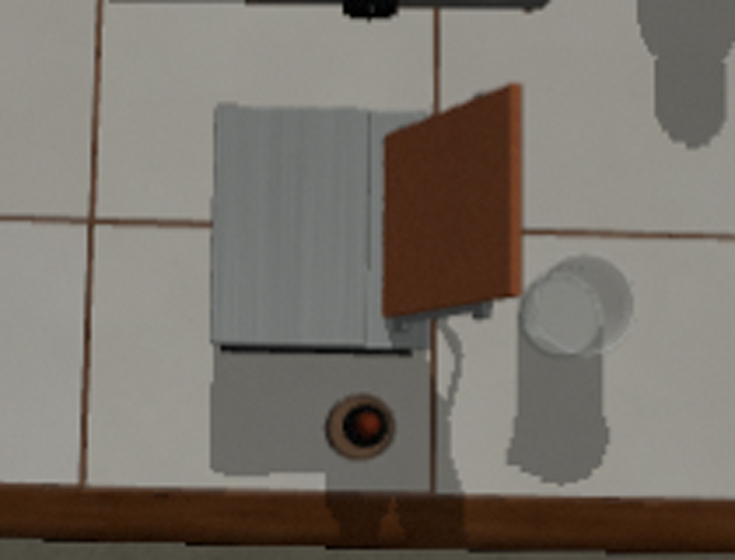

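Plate leans in the groove, level; beaker and dropper unchanged. Quick numeric check of the lean against a projection.

```bash
python3 - 2>/dev/null <<'E'
from cage import *
import pickle
D=pickle.load(open("D.pkl","rb")); u=np.array([np.sin(np.radians(20)),np.cos(np.radians(20))]); n=np.array([-u[1],u[0]])
A=np.array([47.8,64])
W=lambda p,l:[S[0]+l,S[1]-p[0]/1e3,p[1]/1e3]
for lab,p in (("low front",A+6*n),("top back",A+140*u),("top front",A+140*u+6*n)):
    for l in(.05,-.05):
        a=proj(D["top"],W(p,l))[0]; b=proj(D["scene"],W(p,l))[0]
        print(lab,l,"topcrop",((a-[210,140])*3.5).round(0),"scenecrop",((b-[240,110])*2.9).round(0))
E
```

```text
low front 0.05 topcrop [385. 131.] scenecrop [333. 276.]
low front -0.05 topcrop [382. 314.] scenecrop [250. 379.]
top back 0.05 topcrop [524.  79.] scenecrop [443. 142.]
top back -0.05 topcrop [524. 293.] scenecrop [358. 249.]
top front 0.05 topcrop [513.  78.] scenecrop [434. 135.]
top front -0.05 topcrop [512. 292.] scenecrop [348. 242.]
```

Run:
```python
from plant import manip
print(manip.get_wrist_force(),manip.get_time_s()); manip.job_done()
```

```text
[-0.40794879  0.82344801 -0.59247707] 26.175
the job is handed in; nothing more can be done
```

The plate now leans against the backstop with its lower edge in the drip groove, and I handed the job in at about 26 s of the 51 s allowed.

- **Slide:** I pushed the plate's front edge with both fingertips, keeping it flat, until it sat square at the foot of the backstop. The push stopped at a contact change of 5 N.
- **Tip:** I raised the overhanging edge with the lower finger and gripped it at about 30°. I then rotated it to about 110° with the back edge in the groove. The wrist readings I took between moves never passed about 9 N.
- **Release:** I opened the fingers, withdrew along the plate and moved the arm clear before handing in.

**Last checks:** In both pictures the plate's edges match the expected final pose to within about 1 to 3 camera pixels, and the plate is centred on the slats to within a few mm. The beaker and dropper bottle look unmoved in the top and scene pictures. The networks' centre points for them shifted by only a few pixels, which is within their usual scatter. After withdrawing, the wrist force was back near zero.

**Disagreements:** While tipping past vertical, the arm lagged its target by about 2 mm. I made that up before releasing. The two cameras disagreed by about 4 mm on positions along y, so I took the contact with the backstop as the reference instead.

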